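# Unsnap the mirror housing and set the mirror

### The arm

A 6-joint arm with a two-finger parallel gripper is mounted at the origin on the work surface. World frame = base frame: x ahead of the robot, y to its left, z up, the work surface at z = 0. Lengths are in m, angles in rad, forces in N, time in s.
With the tool pointing down it reaches from about 0.3 to 0.875 m from the base axis. Payload 6.4 kg.
Tool frame: the origin (TCP) lies between the finger pads; the fingertips stand 8 mm ahead of it and the grasp point (between the pads) lies 11 mm behind it; z points along the fingers, x is the direction in which the jaws open and shut, and the axes are right-handed (so a half turn about z gives the same grasp; the last joint's range is limited). The gripper opens to 85 mm and grips with 20 to 120 N. Pads are 22 mm wide; open, the fingers measure 114 mm over their backs; the gripper's body (76 mm by 85 mm) begins 54 mm behind the grasp point. The pads swing forward as they close: fully open they stand 13 mm farther back than shut.
Start: joints at [-1.337, 0.181, 1.607, -0, 1.354, -0.206], TCP at [0.245, -0.52, 0.199] pointing down, gripper open.
Joint ranges: [-2.99, 2.99], [-0.89, 2.07], [0.3, 2.58], [-1.14, 4.28], [0, 2.63], [-3.12, 3.12]. Speed limits (rad/s): [2.57, 2.57, 3.01, 3.14, 3.14, 3.14].

### API

Orientations are given as a unit quaternion [w, x, y, z].
In Python, from bench import ctrl gives the robot as it stands.
- The arm moves only by the tool drive_tool, never from a script. Its argument "commands" is a list of rows, each an object of numbers: "gripper": the closure, from 0 (fully open) to 1 (shut); "dx", "dy", "dz": the shift along the tool's x, y, z in cm; "turn": the turn about the tool's z in degrees. A call has 1 to 20 rows; each row is the pose to reach, as a shift and turn from the pose commanded when the call began, along the tool's axes at that moment; what a row does not reach only later rows make up. A row lasts 1/8 s, in which the tool goes at most 62.5 mm and 10.7 degrees, less where a joint would pass 70% of its speed; a pose out of reach is approached as far as the arm can. A call with a gripper value outside its range is refused whole. The fingers move at their own pace and stop on an object; the grip force is fixed at half the most. Time passes only in rows, so rows that repeat a pose let the fingers close. It gives the time, the measured TCP pose, the force and the opening at its end, in the units of the state.
- ctrl.get_obs(): the state, without advancing time (a new reading comes with each control period).
- ctrl.camera(name): name is "scene" or "top" or "wrist"; returns a dict with "image" (400x640x3 uint8, red, green, blue), "mtx" (3x3 intrinsics, pixels), "k1" (the pictures are not rectified: a ray, as slopes to the right and down, at radius r is drawn at 1 + k1 r^2 times it, then the intrinsics apply), "R" (3x3) and "t" (3): a world point X has camera coordinates R X + t. Camera axes: x right, y down, z forward; pixel columns grow to the right and rows downward; lengths in m; the calibration is good to about 2 mm. A picture is of the moment at which its call begins. There is no depth.
- ctrl.hand_in(): hands the job in, once; it reports no verdict.
The state is a dict: "time_s": time; "q": joint angles; "dq": joint speeds; "joint_efforts": joint torques, N m; "eef_pos": TCP position; "eef_rot": TCP orientation; "wrist_force": force on the tool from outside, world axes, zero at the start; "torque": the same for the moment, N m; "opening": opening from 0.0 (shut) to 1.0 (fully open).
Only numpy, scipy, OpenCV 4.12 (cv2) and the standard library are available. Lean on these libraries where they do the work, as an engineer would, in place of code of your own. Each camera call takes 0.05 s, during which the arm holds its last target.

### The job

On the microscope's mirror base, press the cap of the snap tab in towards the hood, without forcing it, until the hood springs up at that end; then draw the hood off and lay it, right way up and without dropping it, on the cork mat. Then set the mirror that was under it so that its lever stands straight up, and leave the vial rack and the bottle where they stand.

Things in the scene. Friction and masses are not known exactly. Their poses are not given: they have to be found in the camera images.
- base: White microscope mirror base, fixed: slab 260 x 160 x 30 mm. Origin: centre of its underside; x runs along its length from the tab end (-x) to the keeper end (+x), z up. The hood sits on top (z = 30). Black keeper at x = 75 to 88, 72 mm wide, up to z = 48. A low stop strip (x = -105 to -110, up to z = 40) keeps the seated hood from sliding to -x.
- hood: Loose white hood, a box open underneath, 150 x 120 x 90 mm, 0.18 to 0.35 kg. Origin: centre of its underside, at base (0, 0, 30 mm) with the base's axes while seated. Its tongue (+x end) is hooked 5 mm under the keeper bar: once sprung up, draw it 9 mm (not over 12) towards the tab (-x) to free it, then lift straight up 80 mm or more, as the tab stands inside its loop.
- hood_rib (a point): Middle of the upper face of the grip rib on top of the hood, 118 mm above the hood's origin. The rib is 70 mm long (along hood x), 14 mm wide, 28 mm high.
- hood_loop (a point): Underside of the loop's crossbar at hood x = -100 mm. The loop is flat, 6 mm thick, 64 mm wide, at the hood's lower edge; the tab stands through it and its barb holds it down. When the tab lets go, spring pins lift it and hold it: height 30 to 31 mm latched, 45 mm sprung (hood tilted 0.09 rad, its middle 7 mm up). It latches again only if the hood is pushed down.
- tab (a joint): Bend of the snap tab, m: 0 at rest, grows as it is pressed towards the hood (base +x). The barb lets go at 6 to 8 mm; end stop at 9.5 mm. The push grows from 3 N to 8 N at 7 mm and 10 N at the stop, plus up to 4 N of friction; over 30 N counts as forcing it. It springs back when let go.
- tab_face (a point): Point on the tab leaf's outer face (base x = -95 mm), 90 mm above the bench, on its middle line. The leaf is 40 mm wide (y), 4 mm thick, upright, its top 100 mm above the bench. On it a press cap, 32 mm wide, 74 to 98 mm above the bench, on an adjusting stem: it stands out 4 to 12 mm, found by touch. Press it in base +x, tip over 60 mm above the bench, clear of the loop.
- mirror (a joint): Angle of the mirror lever, rad: 0 straight up, positive leaning to base +x. Limits +-0.75; starts at 0.3 to 0.55. Turns about an axis along base y through base (0, 0, 54 mm). Stiff: it stays where left; 1 to 2 N at its end move it.
- lever_tip (a point): Middle of the lever's free end. Black bar 12 x 12 mm, 56 mm long from the hinge axis, at base y = -22 mm, under the hood until that is off; upright, its end is 110 mm above the bench. Beside it, at base y = -5 to 41, a 46 x 44 mm mirror plate on the same shaft, within 25 mm of the axis. Shaft brackets 64 mm high at base y = -48 and 46.
- mat: Cork mat lying fixed on the bench, 240 x 240 x 4 mm, origin at the centre of its underside, to one side of the base (left or right).
- rack: Loose rack of white-capped vials, 150 x 150 mm, 96 mm high, 0.8 kg, on the other side of the base. Bystander. Origin: centre of its underside.
- bottle: White bottle, 64 mm across, 150 mm high. Bystander. Origin: centre of its underside.
Not all that is in view belongs to the job. Leave any green or yellow look-alike of the hood alone.

How it is judged:
On the way, in this order (a step that is already met when the one before it is completed fails the run):
1. the hood has sprung up at the tab end (its loop more than 9 mm up) (z of hood_loop in the frame of base above 0.039 m), for 0.2 s.
2. the hood lies right way up on the mat, let go (x of hood in the frame of mat between -0.08 and 0.08 m and y of hood in the frame of mat between -0.08 and 0.08 m and z of hood in the frame of mat between -0.005 and 0.012 m and angle between hood's own z axis and vertical below 0.08 rad and linear speed of hood below 0.03 m/s and contact force between the fingers and hood below 0.1 N), for 0.2 s.
3. the mirror lever stands straight up (value of joint mirror between -0.1 and 0.1 rad and velocity of joint mirror between -0.05 and 0.05 rad/s), for 0.2 s.
At the end, for the whole second after the job is handed in: The hood lies still and right way up on the mat (its centre within 80 mm of the mat's centre along each of the mat's sides, tilt under 0.08 rad), let go; the mirror lever stands upright within 0.10 rad and is still (all of step 2 and all of step 3); the robot touches nothing.
It fails at once if the tab is forced (pushed by the robot with more than 30 N) (contact force between any of the fingers, the arm and tab above 30 N).
It fails at once if the hood is dropped (falling free faster than 0.5 m/s) (contact force between the fingers and hood below 0.05 N and linear speed of hood above 0.5 m/s).
It fails at once if the vial rack or the bottle is moved more than 30 mm (distance of any of rack, bottle from where it was at the start of the episode above 0.03 m).
It also fails if it takes over 61 s, if anything falls off the work surface, if the arm or the gripper's body presses on something with over 40 N, if the wrist force passes 120 N, or if a joint passes its speed limit or range.

## Working session

There is one attempt and no reset: what is moved stays moved. The work goes in short steps, Python scripts to look and compute and a tool call to move; the robot and the scene stay as the last step left them, time stands still between calls to the robot, and variables do not carry over. Pictures are saved under pics/ and viewed, and the job is handed in when it is done.

Besides the shell and the picture viewer there is one more tool, called as a command line: name --argument value ..., lists and objects as JSON in quotes. drive_tool: Moves the arm, as the interface text tells. Its arguments: {"type":"object","properties":{"commands":{"type":"array","items":{"type":"object","properties":{"gripper":{"type":"number"},"dx":{"type":"number"},"dy":{"type":"number"},"dz":{"type":"number"},"turn":{"type":"number"}}}}},"required":["commands"]}

```bash
ls; mkdir -p pics; cat > h.py <<'E'
import numpy as np, cv2
from bench import ctrl
def snap(name,fn):
    c=ctrl.camera(name); cv2.imwrite('pics/'+fn+'.png',c['image'][:,:,::-1]); np.savez('pics/'+fn+'.npz',**{k:np.array(v) for k,v in c.items()}); return c
def load(fn): return dict(np.load('pics/'+fn+'.npz'))
def ray(c,u,v):
    K=c['mtx'];k1=float(c['k1'])
    p=np.array([(u-K[0,2])/K[0,0],(v-K[1,2])/K[1,1]]); s=p.copy()
    for _ in range(20): s=p/(1+k1*(s@s))
    d=c['R'].T@np.array([s[0],s[1],1]); o=-c['R'].T@c['t']; return o,d
def plane(c,u,v,z):
    o,d=ray(c,u,v); return o+d*(z-o[2])/d[2]
def proj(c,X):
    p=c['R']@np.array(X)+c['t']; s=p[:2]/p[2]; s=s*(1+float(c['k1'])*(s@s)); K=c['mtx']; return np.array([K[0,0]*s[0]+K[0,2],K[1,1]*s[1]+K[1,2]])
E
python3 - <<'E'
from h import *
np.set_printoptions(precision=4,suppress=True)
print(ctrl.get_obs())
for n in ['scene','top','wrist']:
    c=snap(n,n+'0'); print(n,c['mtx'][0],c['mtx'][1],c['k1'],-c['R'].T@c['t'],c['R'])
E
```

```text
pics
{'time_s': 0.0, 'q': array([-1.3373,  0.1816,  1.608 ,  0.    ,  1.3538, -0.2063]), 'dq': array([-0.0007,  0.0012, -0.0004, -0.0004,  0.0007, -0.0011]), 'joint_efforts': array([  0.0019, -44.486 , -35.1339,   0.0001,   0.0091,  -0.    ]), 'eef_pos': array([ 0.2447, -0.5197,  0.1986]), 'eef_rot': array([-0.0006,  0.8443, -0.5358, -0.0006]), 'wrist_force': array([0.3369, 0.0971, 0.0879]), 'torque': array([0.0083, 0.0007, 0.0037]), 'opening': 1.0005195936278504}
scene [509.3219   0.     311.0452] [  0.     509.3219 200.8103] -0.08699437157927734 [ 1.5436 -0.3336  0.8231] [[ 0.4245  0.9052 -0.0201]
 [ 0.4716 -0.24   -0.8485]
 [-0.7729  0.3507 -0.5288]]
top [516.0701   0.     318.8529] [  0.     516.0701 195.3365] -0.15063827706164268 [0.435  0.1341 1.4951] [[-0.0111 -0.9999  0.0026]
 [-0.9972  0.0109 -0.0734]
 [ 0.0734 -0.0034 -0.9973]]
wrist [315.4981   0.     321.6695] [  0.     315.4981 201.4502] -0.007289706096813879 [ 0.3132 -0.4883  0.3743] [[ 0.4259 -0.9048 -0.0008]
 [-0.8635 -0.4068  0.2983]
 [-0.2702 -0.1263 -0.9545]]
```

View pics/scene0.png

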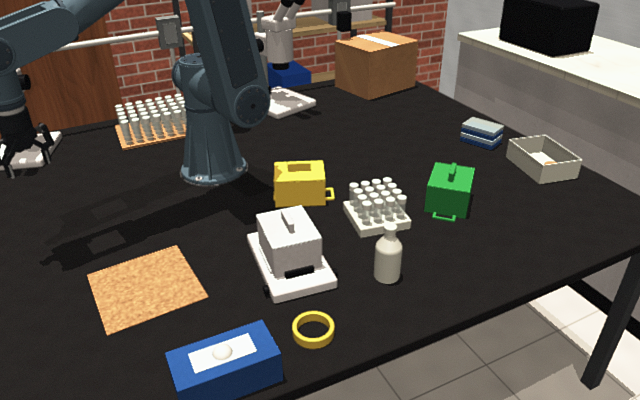

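View pics/top0.png

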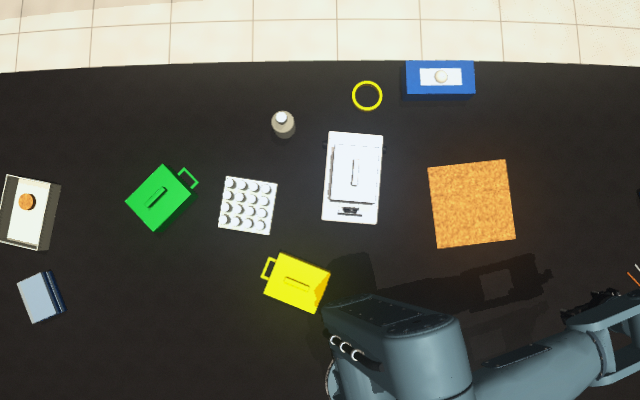

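View pics/wrist0.png

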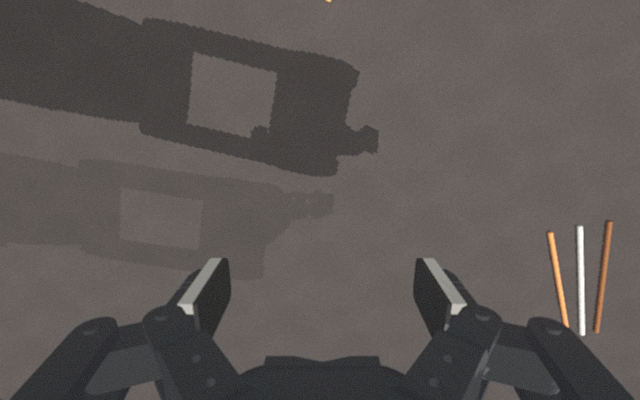

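```bash
python3 - <<'E'
from h import *
a=load('top0')['image'][110:240,300:400]; b=load('scene0')['image'][190:310,230:350]
a=cv2.resize(a,None,fx=4,fy=4,interpolation=2);b=cv2.resize(b,None,fx=3.3,fy=3.3,interpolation=2)
cv2.imwrite('pics/ca.png',a[:,:,::-1]);cv2.imwrite('pics/cb.png',b[:,:,::-1])
E
```

```text
(no output)
```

View pics/ca.png

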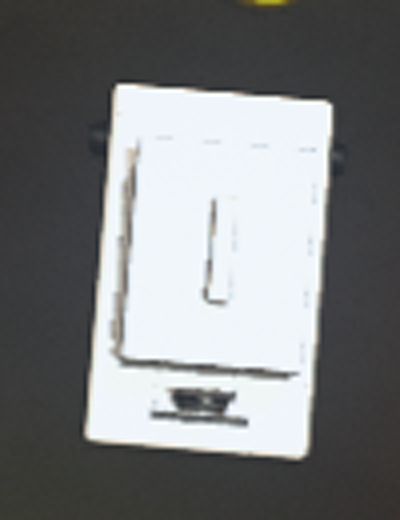

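View pics/cb.png

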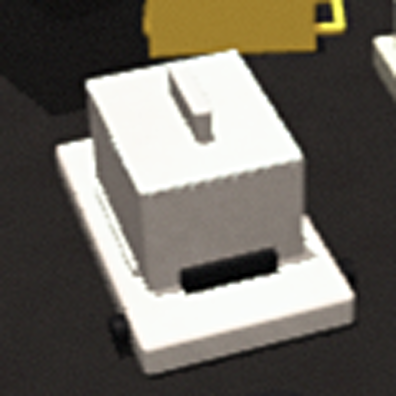

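```bash
python3 - <<'E'
from h import *
np.set_printoptions(precision=4,suppress=True)
c=load('top0'); im=c['image']; hsv=cv2.cvtColor(im,cv2.COLOR_RGB2HSV)
def big(m,x0,x1,y0,y1):
    k=np.zeros_like(m);k[y0:y1,x0:x1]=m[y0:y1,x0:x1]
    cs,_=cv2.findContours(k,0,1); return max(cs,key=cv2.contourArea)
w=cv2.inRange(hsv,(0,0,140),(180,60,255))
def rep(n,ct,z):
    P=np.array([plane(c,u,v,z)[:2] for u,v in ct[:,0].astype(float)])
    r=cv2.minAreaRect((P*1000).astype(np.float32)); print(n,r)
    return r
rep('base',big(w,305,400,110,240),0.03)
o=cv2.inRange(hsv,(8,90,100),(22,255,255)); rep('mat',big(o,410,540,140,260),0.004)
rep('rack',big(w,205,285,165,245),0.09)
ct=big(w,262,300,105,145); M=cv2.moments(ct);print('bottle',plane(c,M['m10']/M['m00'],M['m01']/M['m00'],.1))
for n,u,v in [('rib far',353.5+1.5,159.5),('rib near',354,185)]: print(n,plane(c,u,v,.148))
for u,v in [(329.2,131), (382.8,135.5), (376.5,224.5), (321.7,220)]: print(plane(c,u,v,.03))
s=load('scene0')
# keeper in scene: crop coords
for u,v in [(180,268),(275,250),(275,272),(187,292)]: print('keeper',plane(s,230+u/3.3,190+v/3.3,.048 if v<270 else .03))
for u,v in [(57,145),(145,372-25),(353,293)]: print('slabtop',plane(s,230+u/3.3,190+v/3.3,.03))
for u,v in [(172,72),(209,118),(187,65),(212,115)]: print('rib',plane(s,230+u/3.3,190+v/3.3,.148))
E
```

```text
base ((594.349853515625, 33.05358123779297), (159.99563598632812, 258.28790283203125), 84.55021667480469)
mat ((516.9808349609375, -319.31707763671875), (241.40179443359375, 242.0950164794922), 5.935396194458008)
rack ((514.1741333007812, 326.29547119140625), (145.68299865722656, 143.25527954101562), 80.57452392578125)
bottle [0.7427 0.2273 0.1   ]
rib far [0.6277 0.0332 0.148 ]
rib near [0.5603 0.037  0.148 ]
[0.7282 0.0973 0.03  ]
[ 0.7138 -0.0573  0.03  ]
[ 0.4579 -0.0338  0.03  ]
[0.4725 0.1218 0.03  ]
keeper [ 0.6671 -0.009   0.048 ]
keeper [0.6791 0.0606 0.048 ]
keeper [0.6818 0.059  0.03  ]
keeper [ 0.6737 -0.0072  0.03  ]
slabtop [ 0.4589 -0.0315  0.03  ]
slabtop [ 0.7144 -0.0559  0.03  ]
slabtop [0.7279 0.099  0.03  ]
rib [0.5708 0.03   0.148 ]
rib [0.6376 0.0307 0.148 ]
rib [0.567  0.0435 0.148 ]
rib [0.6351 0.0341 0.148 ]
```

Candidates in the top view: the white hood on the slab (353,173), the green look-alike (160,197), the yellow look-alike (297,283) and the white-capped rack (248,205). I choose the white one on the slab. The crops show a grip rib on top, the black keeper on the world +x side, and the loop and tab shadow on the robot side. The measured slab (160x258 mm), mat (241x242 mm) and keeper position all fit the description. Next I go to a stand-off in front of the tab, fingers shut and camera looking along base +x.

drive_tool --commands '[{"dx": -42.7, "dy": -42.1, "dz": 0, "turn": -149.5, "gripper": 1}, {"dx": -42.7, "dy": -42.1, "dz": 0, "turn": -149.5, "gripper": 1}, {"dx": -42.7, "dy": -42.1, "dz": 0, "turn": -149.5, "gripper": 1}, {"dx": -42.7, "dy": -42.1, "dz": 0, "turn": -149.5, "gripper": 1}, {"dx": -42.7, "dy": -42.1, "dz": 0, "turn": -149.5, "gripper": 1}, {"dx": -42.7, "dy": -42.1, "dz": 0, "turn": -149.5, "gripper": 1}, {"dx": -42.7, "dy": -42.1, "dz": 0, "turn": -149.5, "gripper": 1}, {"dx": -42.7, "dy": -42.1, "dz": 0, "turn": -149.5, "gripper": 1}, {"dx": -42.7, "dy": -42.1, "dz": 0, "turn": -149.5, "gripper": 1}, {"dx": -42.7, "dy": -42.1, "dz": 0, "turn": -149.5, "gripper": 1}, {"dx": -42.7, "dy": -42.1, "dz": 0, "turn": -149.5, "gripper": 1}, {"dx": -42.7, "dy": -42.1, "dz": 0, "turn": -149.5, "gripper": 1}, {"dx": -42.7, "dy": -42.1, "dz": 0, "turn": -149.5, "gripper": 1}, {"dx": -42.7, "dy": -42.1, "dz": 0, "turn": -149.5, "gripper": 1}, {"dx": -42.7, "dy": -42.1, "dz": 0, "turn": -149.5, "gripper": 1}, {"dx": -42.7, "dy": -42.1, "dz": 0, "turn": -149.5, "gripper": 1}, {"dx": -42.7, "dy": -42.1, "dz": 0, "turn": -149.5, "gripper": 1}]'

```text
time_s: 2.28
eef_pos: [0.4439, 0.0453, 0.1995]
eef_rot: [-0.0, 0.74, 0.673, 0.0]
wrist_force: [-0.8, 0.1, 0.0]
opening: -0.002
```

```bash
python3 - <<'E'
from h import *
np.set_printoptions(precision=4,suppress=True)
snap('wrist','w1'); o=ctrl.get_obs(); print(o['time_s'],o['eef_pos'],o['eef_rot'],o['q'],o['wrist_force'],o['opening'])
E
```

```text
2.325 [0.444  0.0453 0.1995] [-0.      0.7395  0.6731  0.    ] [-0.1654 -0.1188  1.915   0.      1.3454 -1.6422] [-0.5478 -0.2513 -0.8211] 0.00042795390432770377
```

View pics/w1.png

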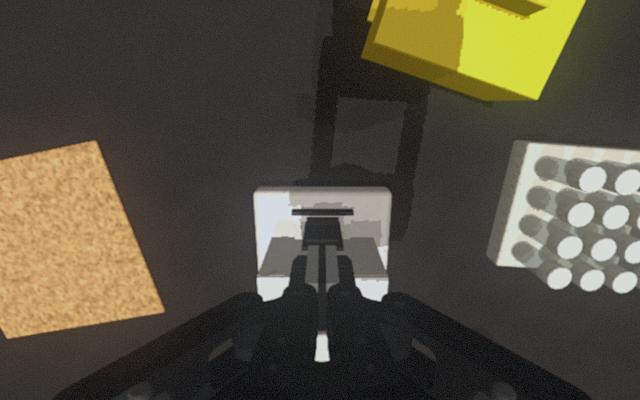

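```bash
python3 - <<'E'
from h import *
c=load('w1');a=c['image'][170:310,240:410]
cv2.imwrite('pics/cc.png',cv2.resize(a,None,fx=4,fy=4,interpolation=2)[:,:,::-1])
B=np.array([.5935,.0325]);ex=np.array([.9957,-.0926]);ey=np.array([.0926,.9957])
P=lambda x,y,z:[*(B+ex*x+ey*y),z]
for n,p in dict(tl=(-.095,.02,.1),tr=(-.095,-.02,.1),cl=(-.103,.016,.098),sl=(-.13,.08,.03),sr=(-.13,-.08,.03),st=(-.11,.03,.04),loop=(-.1,.032,.036)).items(): print(n,proj(c,P(*p)))
E
```

```text
tl [344.89989028 247.16912714]
tr [303.08154969 247.21001116]
cl [340.73786966 238.62642353]
sl [394.10635019 192.11538135]
sr [253.20402113 192.28391414]
st [350.37220043 211.71212738]
loop [351.59479985 218.81268337]
```

View pics/cc.png

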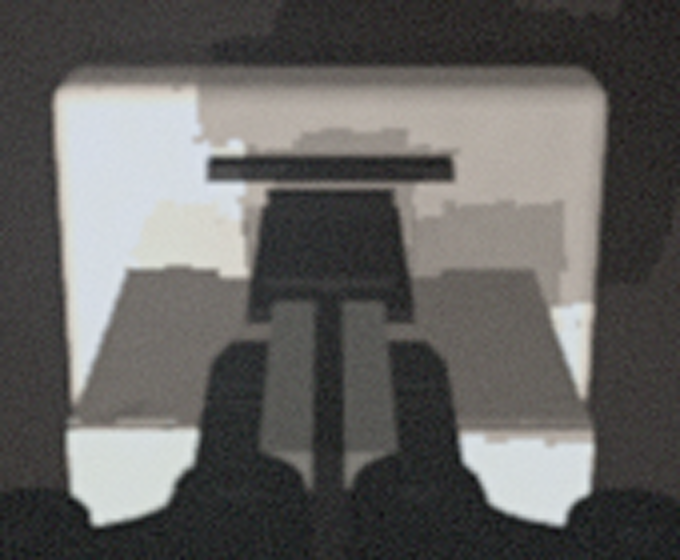

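The wrist crop shows the stop strip at (322,212), the tab top (302–343, row 247) and the slab edge at row 192. All are within about 1 mm of my projected pose. I go down to cap height in front of it.

drive_tool --commands '[{"dy": 0, "dz": 6, "gripper": 1}, {"dy": 0, "dz": 11.1, "gripper": 1}, {"dy": 1.5, "dz": 11.1, "gripper": 1}, {"dy": 2.8, "dz": 11.1, "gripper": 1}, {"dy": 2.8, "dz": 11.1, "gripper": 1}]'

```text
invalid input at $.commands[0]: expected keys gripper, dx, dy, dz, turn
```

drive_tool --commands '[{"dy": 0.2, "dz": 0, "gripper": 1}, {"dy": 0.4, "dz": 0, "gripper": 1}, {"dy": 0.4, "dz": 0, "gripper": 1}]'

```text
invalid input at $.commands[0]: expected keys gripper, dx, dy, dz, turn
```

drive_tool --commands '[{"dx": 0, "turn": 0, "dy": 0, "dz": 6, "gripper": 1}, {"dx": 0, "turn": 0, "dy": 0, "dz": 11.1, "gripper": 1}, {"dx": 0, "turn": 0, "dy": 1.5, "dz": 11.1, "gripper": 1}, {"dx": 0, "turn": 0, "dy": 2.8, "dz": 11.1, "gripper": 1}, {"dx": 0, "turn": 0, "dy": 2.8, "dz": 11.1, "gripper": 1}]'

```text
time_s: 2.95
eef_pos: [0.4754, 0.0421, 0.0912]
eef_rot: [0.002, 0.739, 0.674, 0.002]
wrist_force: [-0.4, -0.5, 0.1]
opening: -0.002
```

drive_tool --commands '[{"dx": 0, "turn": 0, "dy": 0.2, "dz": 0, "gripper": 1}, {"dx": 0, "turn": 0, "dy": 0.4, "dz": 0, "gripper": 1}, {"dx": 0, "turn": 0, "dy": 0.4, "dz": 0, "gripper": 1}]'

```text
time_s: 3.32
eef_pos: [0.476, 0.0424, 0.0888]
eef_rot: [0.0, 0.739, 0.674, 0.0]
wrist_force: [0.2, -0.6, -0.0]
opening: 0.001
```

drive_tool --commands '[{"dx": 0, "turn": 0, "dy": 0.2, "dz": 0, "gripper": 1}, {"dx": 0, "turn": 0, "dy": 0.3, "dz": 0, "gripper": 1}, {"dx": 0, "turn": 0, "dy": 0.3, "dz": 0, "gripper": 1}]'

```text
time_s: 3.7
eef_pos: [0.4788, 0.0421, 0.0885]
eef_rot: [-0.0, 0.739, 0.674, -0.0]
wrist_force: [-1.1, -0.5, 0.1]
opening: 0.003
```

drive_tool --commands '[{"dx": 0, "turn": 0, "dy": 0.2, "dz": 0, "gripper": 1}, {"dx": 0, "turn": 0, "dy": 0.3, "dz": 0, "gripper": 1}, {"dx": 0, "turn": 0, "dy": 0.3, "dz": 0, "gripper": 1}]'

```text
time_s: 4.08
eef_pos: [0.4819, 0.0418, 0.0885]
eef_rot: [0.0, 0.739, 0.674, 0.0]
wrist_force: [-0.4, 0.2, -0.1]
opening: 0.001
```

drive_tool --commands '[{"dx": 0, "turn": 0, "dy": 0.2, "dz": 0, "gripper": 1}, {"dx": 0, "turn": 0, "dy": 0.3, "dz": 0, "gripper": 1}, {"dx": 0, "turn": 0, "dy": 0.3, "dz": 0, "gripper": 1}]'

```text
time_s: 4.45
eef_pos: [0.4849, 0.0415, 0.0885]
eef_rot: [0.0, 0.739, 0.674, 0.0]
wrist_force: [0.0, -0.6, 0.4]
opening: 0.001
```

drive_tool --commands '[{"dx": 0, "turn": 0, "dy": 0.2, "dz": 0, "gripper": 1}, {"dx": 0, "turn": 0, "dy": 0.3, "dz": 0, "gripper": 1}, {"dx": 0, "turn": 0, "dy": 0.3, "dz": 0, "gripper": 1}]'

```text
time_s: 4.82
eef_pos: [0.4878, 0.0412, 0.0885]
eef_rot: [-0.0, 0.739, 0.674, 0.0]
wrist_force: [-0.1, 0.3, -0.5]
opening: 0.003
```

```bash
python3 - <<'E'
from h import *
c=snap('wrist','w2');a=c['image'][170:400,220:430]
cv2.imwrite('pics/cd.png',cv2.resize(a,None,fx=2.5,fy=2.5,interpolation=2)[:,:,::-1])
c=snap('scene','s2');a=c['image'][150:310,230:350]
cv2.imwrite('pics/ce.png',cv2.resize(a,None,fx=3.5,fy=3.5,interpolation=2)[:,:,::-1])
E
```

```text
(no output)
```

View pics/cd.png

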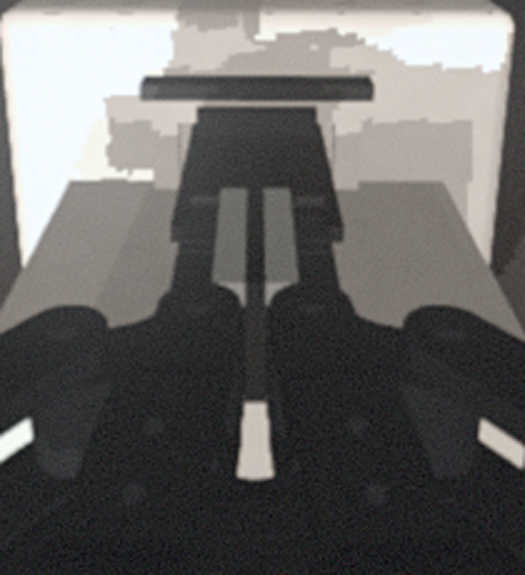

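View pics/ce.png

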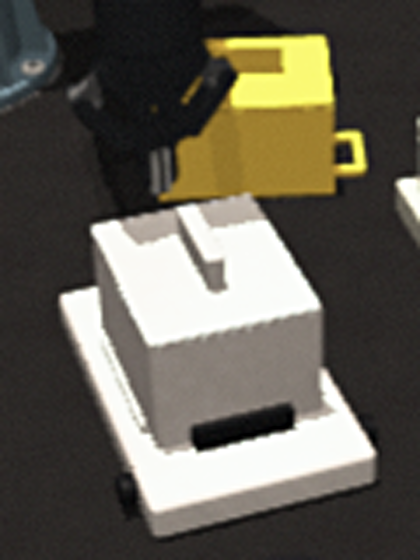

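```bash
python3 - <<'E'
from h import *
c=load('w2');np.set_printoptions(precision=4,suppress=True)
B=np.array([.5935,.0325]);ex=np.array([.9957,-.0926]);ey=np.array([.0926,.9957])
P=lambda x,y,z:[*(B+ex*x+ey*y),z]
cr=lambda p:(p-[220,170])*2.5
for n,p in dict(tl=(-.095,.02,.1),tr=(-.095,-.02,.1),bl=(-.091,.02,.1),capl=(-.103,.016,.098),capbot=(-.103,.016,.074),sl=(-.13,.08,.03),sr=(-.13,-.08,.03),st=(-.11,.03,.04),loop=(-.1,.032,.036)).items(): print(n,cr(proj(c,P(*p))))
t=np.array([.4878,.0412,.0885])
for dy in (-.011,0,.011):
  for dz in (-.008,0,.02): print(dy,dz,cr(proj(c,t+np.array([*(ex*dy),dz]))))
R=c['R'];print(-R.T@c['t'])
# inverse: tab top pixels at z=.1
for u,v in [(172,240),(342,240),(195,115),(318,115),(200,107)]:
  for z in (.1,.098,.074):
    p=plane(c,220+u/2.5,170+v/2.5,z)[:2]-B; print(u,v,z,p@ex,p@ey)
E
```

```text
tl [349.1709 228.3179]
tr [176.5099 228.1838]
bl [348.5434 243.7152]
capl [332.1374 193.0792]
capbot [323.5237 152.815 ]
sl [524.8328  14.1808]
sr [-2.6061 13.8642]
st [361.5917  86.9752]
loop [365.0869 113.9436]
-0.011 -0.008 [257.8536 110.2369]
-0.011 0 [257.9714 121.5734]
-0.011 0.02 [258.3127 154.4215]
0 -0.008 [257.7755 151.5424]
0 0 [257.8881 164.3388]
0 0.02 [258.2134 201.3167]
0.011 -0.008 [257.6999 191.4949]
0.011 0 [257.8075 205.6466]
0.011 0.02 [258.1178 246.4333]
[0.4116 0.0475 0.264 ]
172 240 0.1 -0.09193272501160546 -0.021139826157454807
172 240 0.098 -0.09082863715583366 -0.021374596480324616
172 240 0.074 -0.07757958288657289 -0.02419184035476235
342 240 0.1 -0.09196853973293714 0.018441133876651486
342 240 0.098 -0.0908648885095774 0.018688911774384004
342 240 0.074 -0.07762107382926096 0.021662246547174142
195 115 0.1 -0.12287617239872191 -0.015099747104242457
195 115 0.098 -0.12214932919449693 -0.015260880269324435
195 115 0.074 -0.11342721074379788 -0.017194478250308298
318 115 0.1 -0.12289612395728103 0.012091835625125596
318 115 0.098 -0.12216952399094302 0.01226220654307017
318 115 0.074 -0.11345032439488698 0.014306657558405067
200 107 0.1 -0.1247509125282534 -0.01395646671980757
200 107 0.098 -0.12404692507368228 -0.014103661670286297
200 107 0.074 -0.11559907561882894 -0.015870001076030982
```

```bash
python3 - <<'E'
from h import *
c=load('wrist0');a=c['image'][220:400,120:520]
a=np.clip(a.astype(float)*2.2,0,255).astype(np.uint8)
cv2.imwrite('pics/cf.png',cv2.resize(a,None,fx=2,fy=2,interpolation=2)[:,:,::-1])
c=load('w2');a=c['image'][200:320,240:400]
a=np.clip(a.astype(float)*3,0,255).astype(np.uint8)
cv2.imwrite('pics/cg.png',cv2.resize(a,None,fx=5,fy=5,interpolation=2)[:,:,::-1])
E
```

```text
(no output)
```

View pics/cf.png

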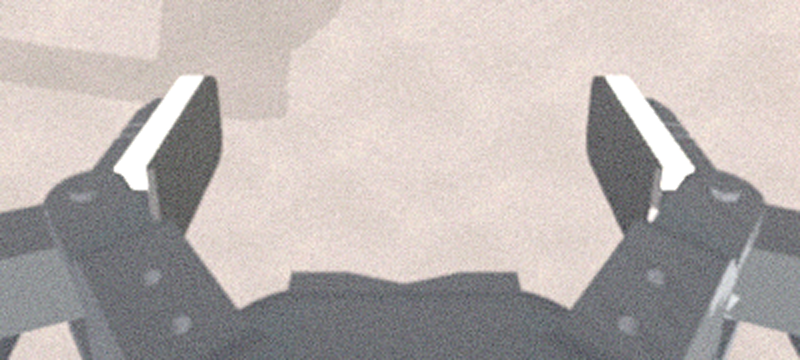

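View pics/cg.png

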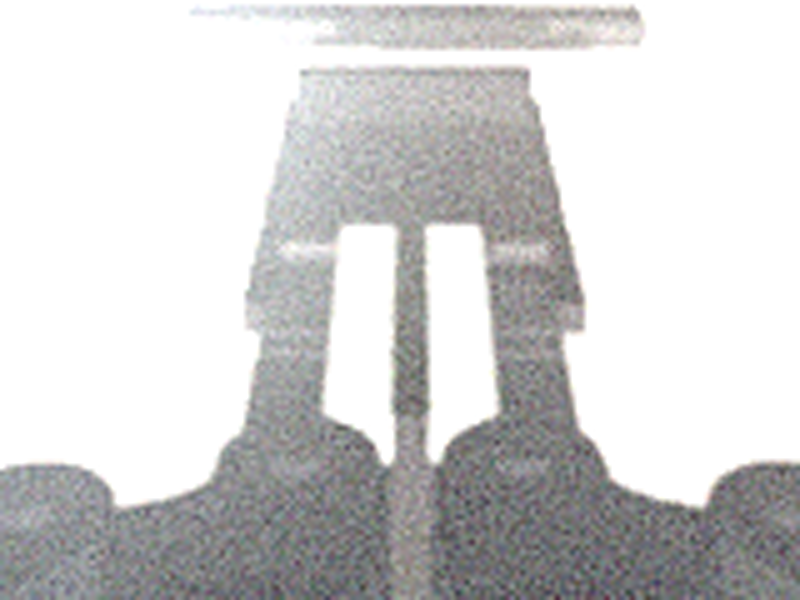

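```bash
python3 - <<'E'
from h import *
c=load('s2');t=np.array([.4878,.0412])
for z in (.08,.0885,.1,.118,.126,.14): print(z,(proj(c,[*t,z])-[230,150])*3.5)
w=load('w2')
# triangulate tip: scene (275.7,204.9), wrist (322.5,245)
o1,d1=ray(c,275.7,204.9);o2,d2=ray(w,322.5,245)
A=np.stack([d1,-d2],1);s=np.linalg.lstsq(A,o2-o1,rcond=None)[0];print(o1+d1*s[0],o2+d2*s[1])
E
```

```text
0.08 [158.7942851 234.48362  ]
0.0885 [158.14361187 225.05616989]
0.1 [157.25723916 212.19899581]
0.118 [155.85578104 191.83550265]
0.126 [155.22734276 182.69024962]
0.14 [154.11925545 166.54390068]
[0.48351434 0.04592783 0.11393903] [0.48215004 0.04128278 0.11349242]
```

The wrist and scene views both put the visible fingertips at about z 0.114–0.125, not 0.080. That fits with there being no contact, since the fingers passed over the tab. I back off, go 25 mm lower, and approach again by touch.

drive_tool --commands '[{"dx": 0, "turn": 0, "dy": -3.0, "dz": 0, "gripper": 1}, {"dx": 0, "turn": 0, "dy": -3.0, "dz": 0, "gripper": 1}, {"dx": 0, "turn": 0, "dy": -3.0, "dz": 2.5, "gripper": 1}, {"dx": 0, "turn": 0, "dy": -3.0, "dz": 2.5, "gripper": 1}]'

```text
time_s: 5.42
eef_pos: [0.457, 0.0441, 0.0623]
eef_rot: [-0.001, 0.739, 0.674, -0.001]
wrist_force: [0.6, 1.0, -0.6]
opening: -0.0
```

```bash
python3 - <<'E'
from h import *
c=snap('wrist','w3');a=c['image'][150:320,220:430]
a=np.clip(a.astype(float)*2,0,255).astype(np.uint8)
cv2.imwrite('pics/ch.png',cv2.resize(a,None,fx=3.5,fy=3.5,interpolation=2)[:,:,::-1])
o=ctrl.get_obs();print(o['time_s'],o['eef_pos'],o['wrist_force'])
E
```

```text
5.475 [0.45777091 0.04401827 0.06323881] [-0.00865112 -0.22342485  0.76713338]
```

View pics/ch.png

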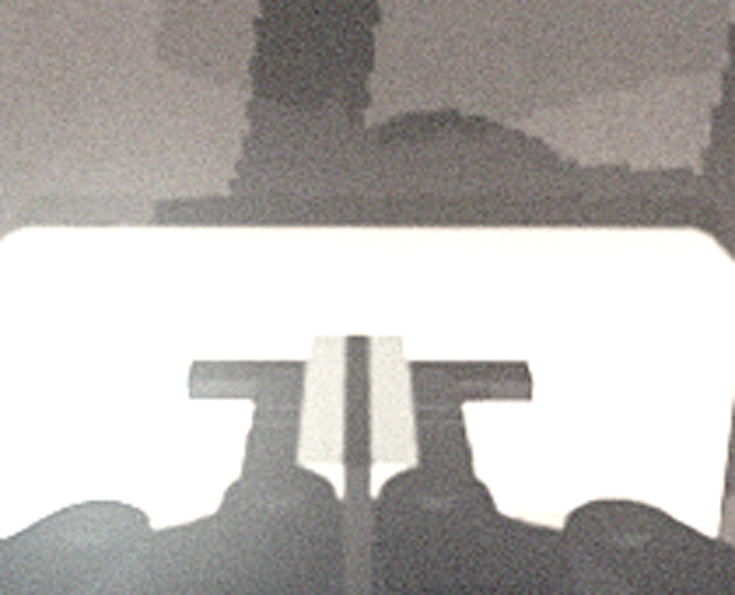

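drive_tool --commands '[{"dx": 0, "turn": 0, "dy": 0.8, "dz": 0, "gripper": 1}, {"dx": 0, "turn": 0, "dy": 1.5, "dz": 0, "gripper": 1}, {"dx": 0, "turn": 0, "dy": 1.5, "dz": 0, "gripper": 1}]'

```text
time_s: 5.85
eef_pos: [0.4741, 0.0424, 0.0641]
eef_rot: [0.001, 0.739, 0.674, 0.0]
wrist_force: [0.9, 0.2, -0.5]
opening: -0.001
```

drive_tool --commands '[{"dx": 0, "turn": 0, "dy": 0.2, "dz": 0, "gripper": 1}, {"dx": 0, "turn": 0, "dy": 0.4, "dz": 0, "gripper": 1}, {"dx": 0, "turn": 0, "dy": 0.4, "dz": 0, "gripper": 1}]'

```text
time_s: 6.22
eef_pos: [0.4769, 0.0423, 0.0635]
eef_rot: [0.0, 0.739, 0.674, 0.0]
wrist_force: [0.2, -0.3, -0.5]
opening: 0.0
```

drive_tool --commands '[{"dx": 0, "turn": 0, "dy": 0.2, "dz": 0, "gripper": 1}, {"dx": 0, "turn": 0, "dy": 0.4, "dz": 0, "gripper": 1}, {"dx": 0, "turn": 0, "dy": 0.4, "dz": 0, "gripper": 1}]'

```text
time_s: 6.6
eef_pos: [0.4804, 0.042, 0.0633]
eef_rot: [-0.0, 0.739, 0.674, -0.0]
wrist_force: [-1.9, 0.4, 1.2]
opening: 0.0
```

drive_tool --commands '[{"dx": 0, "turn": 0, "dy": 0.1, "dz": 0, "gripper": 1}, {"dx": 0, "turn": 0, "dy": 0.2, "dz": 0, "gripper": 1}, {"dx": 0, "turn": 0, "dy": 0.2, "dz": 0, "gripper": 1}]'

```text
time_s: 6.98
eef_pos: [0.4821, 0.0418, 0.0633]
eef_rot: [-0.001, 0.739, 0.674, -0.001]
wrist_force: [-5.6, 0.7, 4.2]
opening: 0.003
```

drive_tool --commands '[{"dx": 0, "turn": 0, "dy": 0.1, "dz": 0, "gripper": 1}, {"dx": 0, "turn": 0, "dy": 0.2, "dz": 0, "gripper": 1}, {"dx": 0, "turn": 0, "dy": 0.2, "dz": 0, "gripper": 1}]'

```text
time_s: 7.35
eef_pos: [0.4838, 0.0417, 0.0633]
eef_rot: [-0.001, 0.739, 0.674, -0.001]
wrist_force: [-6.6, -0.8, 4.1]
opening: -0.002
```

drive_tool --commands '[{"dx": 0, "turn": 0, "dy": 0.1, "dz": 0, "gripper": 1}, {"dx": 0, "turn": 0, "dy": 0.2, "dz": 0, "gripper": 1}, {"dx": 0, "turn": 0, "dy": 0.2, "dz": 0, "gripper": 1}]'

```text
time_s: 7.72
eef_pos: [0.4855, 0.0415, 0.0632]
eef_rot: [-0.001, 0.739, 0.674, -0.001]
wrist_force: [-7.1, 1.1, 6.1]
opening: -0.003
```

drive_tool --commands '[{"dx": 0, "turn": 0, "dy": 0.1, "dz": 0, "gripper": 1}, {"dx": 0, "turn": 0, "dy": 0.1, "dz": 0, "gripper": 1}]'

```text
time_s: 7.98
eef_pos: [0.4865, 0.0414, 0.0632]
eef_rot: [-0.001, 0.739, 0.674, -0.001]
wrist_force: [-7.3, 0.6, 4.0]
opening: -0.003
```

drive_tool --commands '[{"dx": 0, "turn": 0, "dy": 0.1, "dz": 0, "gripper": 1}, {"dx": 0, "turn": 0, "dy": 0.1, "dz": 0, "gripper": 1}]'

```text
time_s: 8.22
eef_pos: [0.4873, 0.0414, 0.0632]
eef_rot: [-0.001, 0.739, 0.674, -0.001]
wrist_force: [-7.0, 0.1, 5.5]
opening: 0.002
```

```bash
python3 - <<'E'
from h import *
c=snap('scene','s4');a=c['image'][150:310,230:350]
cv2.imwrite('pics/ci.png',cv2.resize(a,None,fx=3.5,fy=3.5,interpolation=2)[:,:,::-1])
o=ctrl.get_obs();print(o['time_s'],o['eef_pos'],o['wrist_force'])
E
```

```text
8.275 [0.48731185 0.04135064 0.06319761] [-6.49009048  0.471444    5.59678216]
```

View pics/ci.png

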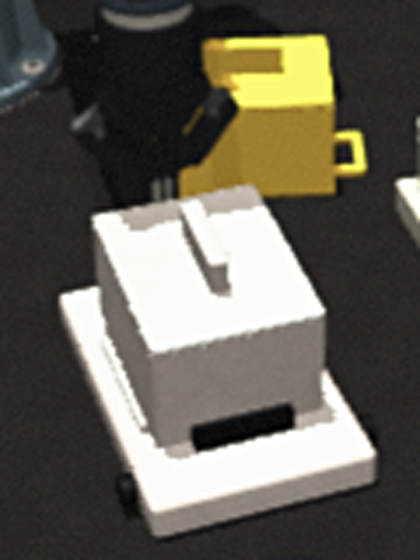

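The pressed end of the hood has risen: its back edge went from (93,228)–(250,198) to (95,215)–(250,185) in the crop, about 12 mm. The push stayed around 9 N. I back off, rise, and go over the rib.

drive_tool --commands '[{"dx": 0, "turn": 0, "dy": 0, "dz": 0, "gripper": 1}, {"dx": 0, "turn": 0, "dy": -2, "dz": 0, "gripper": 1}, {"dx": 0, "turn": 0, "dy": -4, "dz": 0, "gripper": 1}, {"dx": 0, "turn": 0, "dy": -4, "dz": -6, "gripper": 1}, {"dx": 0, "turn": 0, "dy": -4, "dz": -12, "gripper": 0.6}, {"dx": 0, "turn": 0, "dy": -2, "dz": -16.7, "gripper": 0.6}, {"dx": 0, "turn": 0, "dy": 3, "dz": -16.7, "gripper": 0.6}, {"dx": 0, "turn": 0, "dy": 7, "dz": -16.7, "gripper": 0.6}, {"dx": 0, "turn": 0, "dy": 7, "dz": -16.7, "gripper": 0.6}]'

```text
time_s: 9.4
eef_pos: [0.5607, 0.0341, 0.2299]
eef_rot: [0.0, 0.739, 0.673, 0.0]
wrist_force: [-0.6, -0.3, -0.6]
opening: 0.398
```

```bash
python3 - <<'E'
from h import *
c=snap('wrist','w5')
c=snap('scene','s5');a=c['image'][110:310,230:350]
cv2.imwrite('pics/cj.png',cv2.resize(a,None,fx=2.9,fy=2.9,interpolation=2)[:,:,::-1])
o=ctrl.get_obs();print(o['time_s'],o['eef_pos'],o['wrist_force'],o['opening'])
E
```

```text
9.5 [0.55825972 0.03471931 0.22991336] [-1.0223153  -0.06630665 -0.39854626] 0.4016284243898005
```

View pics/w5.png

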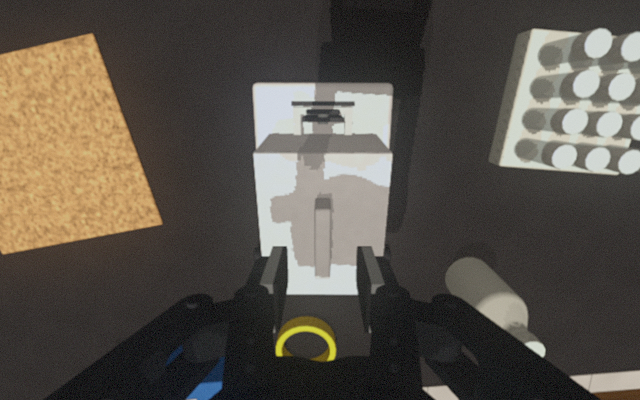

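View pics/cj.png

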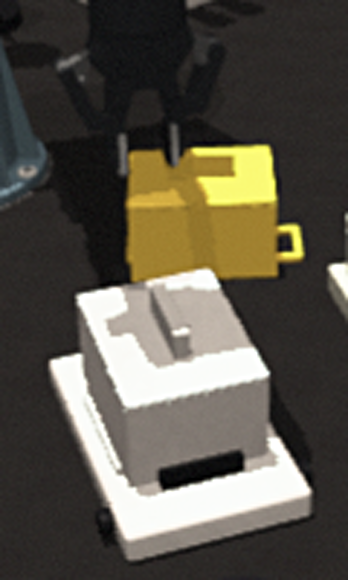

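```bash
python3 - <<'E'
from h import *
np.set_printoptions(precision=4,suppress=True)
B=np.array([.5935,.0325]);ex=np.array([.9957,-.0926]);ey=np.array([.0926,.9957])
w=load('w5');s=load('s5')
b=lambda p:np.array([(p[:2]-B)@ex,(p[:2]-B)@ey,p[2]])
def tri(u1,u2):
    o1,d1=ray(s,*u1);o2,d2=ray(w,*u2)
    q=np.linalg.lstsq(np.stack([d1,-d2],1),o2-o1,rcond=None)[0];return b(o1+d1*q[0]),b(o2+d2*q[1])
print('eef',b(np.array([.5607,.0341,.2299])))
print(tri((272.1,170),(280,247)),tri((290,166.2),(363,247)))
for u,v,z in [(322,208,.157),(331,208,.157),(323,277,.152),(332,277,.152),(315.5,208,.157),(315,277,.152)]: print('rib',b(plane(w,u,v,z)))
a=w['image'][80:300,240:400]
cv2.imwrite('pics/ck.png',cv2.resize(np.clip(a*1.3,0,255).astype(np.uint8),None,fx=2.7,fy=2.7,interpolation=2)[:,:,::-1])
E
```

```text
eef [-0.0328 -0.0014  0.2299]
(array([-0.0378, -0.0186,  0.2584]), array([-0.0392, -0.0236,  0.2585])) (array([-0.0379,  0.0254,  0.2596]), array([-0.039 ,  0.0188,  0.2582]))
rib [-0.0261 -0.0021  0.157 ]
rib [-0.0261  0.0053  0.157 ]
rib [ 0.0418 -0.0012  0.152 ]
rib [0.0418 0.007  0.152 ]
rib [-0.0261 -0.0075  0.157 ]
rib [ 0.0418 -0.0085  0.152 ]
```

View pics/ck.png

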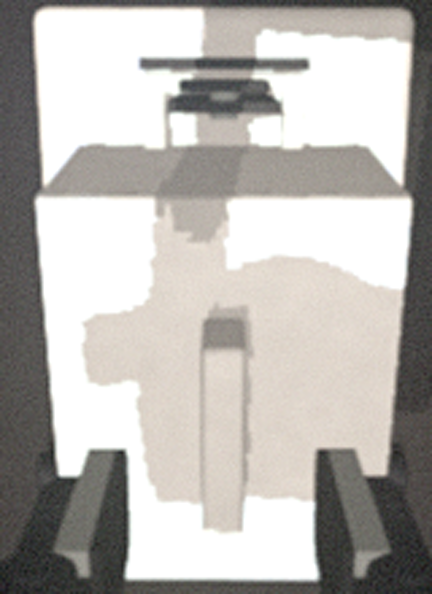

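Rib centre is about base (7, -1) mm and parallel to the image columns. The fingertips triangulate 28 mm above the reported TCP height from both views, so I use that offset. I go down over the rib and close.

drive_tool --commands '[{"dx": 0, "turn": 0, "dy": 4.2, "dz": 0, "gripper": 0.6}, {"dx": 0, "turn": 0, "dy": 4.2, "dz": 5, "gripper": 0.6}, {"dx": 0, "turn": 0, "dy": 4.2, "dz": 9, "gripper": 0.6}, {"dx": 0, "turn": 0, "dy": 4.2, "dz": 12, "gripper": 0.6}, {"dx": 0, "turn": 0, "dy": 4.2, "dz": 12, "gripper": 0.6}]'

```text
time_s: 10.12
eef_pos: [0.5973, 0.0313, 0.1082]
eef_rot: [-0.002, 0.739, 0.674, -0.002]
wrist_force: [-0.3, 0.3, 0.8]
opening: 0.398
```

```bash
python3 - <<'E'
from h import *
c=snap('wrist','w6')
c=snap('scene','s6');a=c['image'][110:310,230:350]
cv2.imwrite('pics/cl.png',cv2.resize(a,None,fx=2.9,fy=2.9,interpolation=2)[:,:,::-1])
o=ctrl.get_obs();print(o['time_s'],o['eef_pos'],o['wrist_force'],o['opening'])
E
```

```text
10.225 [0.60050119 0.03088652 0.11185391] [ 0.50099473 -0.65415003  1.30810939] 0.40150083952499804
```

View pics/w6.png

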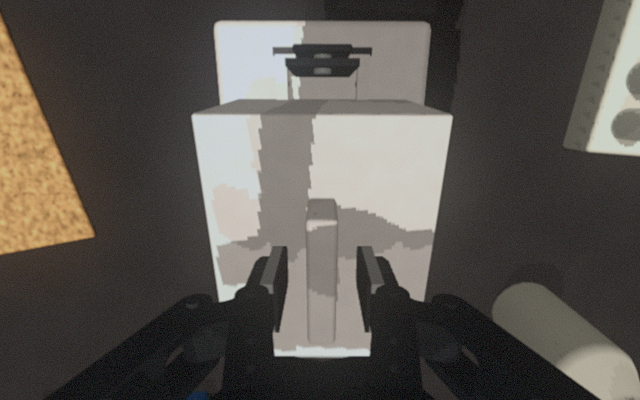

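View pics/cl.png

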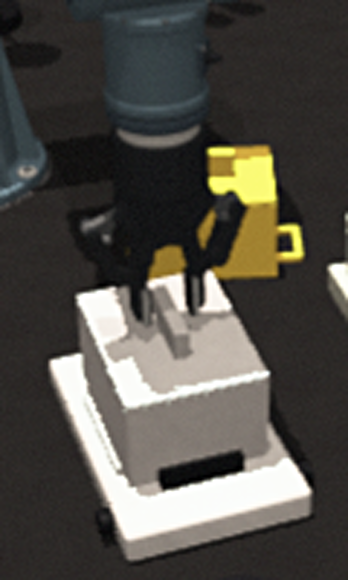

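drive_tool --commands '[{"dx": 0, "turn": 0, "dy": 0, "dz": 0.3, "gripper": 0.6}, {"dx": 0, "turn": 0, "dy": 0, "dz": 0.3, "gripper": 0.8}, {"dx": 0, "turn": 0, "dy": 0, "dz": 0.3, "gripper": 1}, {"dx": 0, "turn": 0, "dy": 0, "dz": 0.3, "gripper": 1}, {"dx": 0, "turn": 0, "dy": 0, "dz": 0.3, "gripper": 1}, {"dx": 0, "turn": 0, "dy": 0, "dz": 0.3, "gripper": 1}]'

```text
time_s: 10.98
eef_pos: [0.6009, 0.0308, 0.1088]
eef_rot: [0.001, 0.739, 0.674, 0.001]
wrist_force: [-1.2, -0.5, 6.1]
opening: 0.142
```

drive_tool --commands '[{"dx": 0, "turn": 0, "dy": -0.3, "dz": 0, "gripper": 1}, {"dx": 0, "turn": 0, "dy": -0.6, "dz": 0, "gripper": 1}, {"dx": 0, "turn": 0, "dy": -0.95, "dz": 0, "gripper": 1}, {"dx": 0, "turn": 0, "dy": -0.95, "dz": 0, "gripper": 1}]'

```text
time_s: 11.48
eef_pos: [0.5911, 0.0316, 0.108]
eef_rot: [0.0, 0.739, 0.674, 0.0]
wrist_force: [2.1, -0.4, 4.1]
opening: 0.145
```

```bash
python3 - <<'E'
from h import *
c=snap('wrist','w7')
c=snap('scene','s7');a=c['image'][110:310,230:350]
cv2.imwrite('pics/cm.png',cv2.resize(a,None,fx=2.9,fy=2.9,interpolation=2)[:,:,::-1])
o=ctrl.get_obs();print(o['time_s'],o['eef_pos'],o['wrist_force'],o['opening'])
E
```

```text
11.575 [0.59112679 0.03156637 0.10803763] [ 1.91676535 -0.89810586  5.28094035] 0.14634776193413018
```

View pics/w7.png

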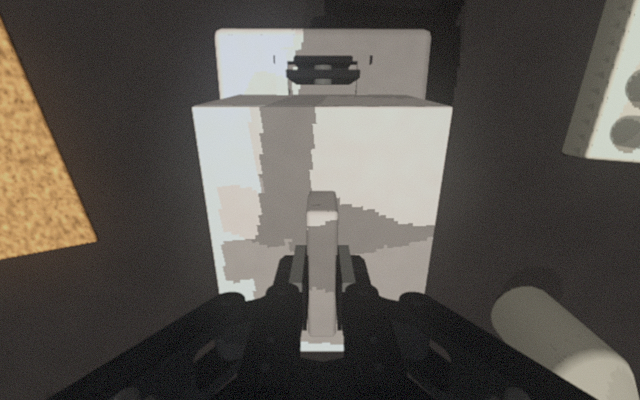

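View pics/cm.png

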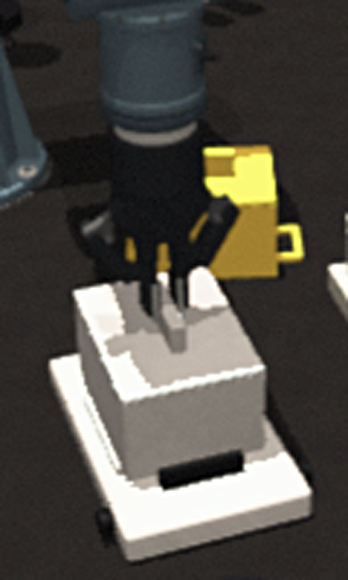

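drive_tool --commands '[{"dx": 0, "turn": 0, "dy": 0, "dz": -0.5, "gripper": 1}, {"dx": 0, "turn": 0, "dy": 0, "dz": -1.2, "gripper": 1}, {"dx": 0, "turn": 0, "dy": 0, "dz": -2, "gripper": 1}, {"dx": 0, "turn": 0, "dy": 0, "dz": -2, "gripper": 1}]'

```text
time_s: 12.08
eef_pos: [0.5911, 0.0317, 0.1281]
eef_rot: [0.0, 0.739, 0.674, 0.0]
wrist_force: [-0.0, -0.2, -2.4]
opening: 0.144
```

```bash
python3 - <<'E'
from h import *
c=snap('scene','s8');a=c['image'][110:310,230:350]
cv2.imwrite('pics/cn.png',cv2.resize(a,None,fx=2.9,fy=2.9,interpolation=2)[:,:,::-1])
o=ctrl.get_obs();print(o['time_s'],o['eef_pos'],o['wrist_force'],o['opening'])
E
```

```text
12.125 [0.59090304 0.03170487 0.12773968] [ 0.24558333  0.44757318 -4.32706577] 0.14531620568258424
```

View pics/cn.png

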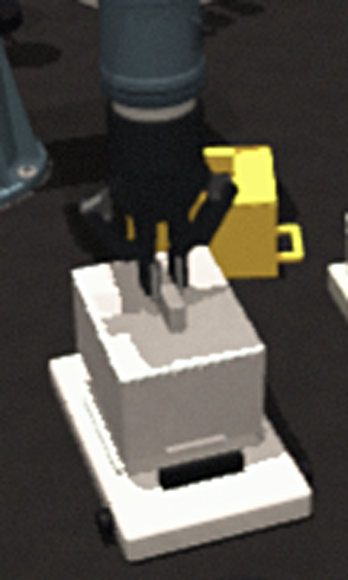

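drive_tool --commands '[{"dx": 0, "turn": 0, "dy": 0, "dz": -3, "gripper": 1}, {"dx": 0, "turn": 0, "dy": 0, "dz": -6, "gripper": 1}, {"dx": 0, "turn": 0, "dy": 0, "dz": -9, "gripper": 1}, {"dx": 0, "turn": 0, "dy": 0, "dz": -11.5, "gripper": 1}, {"dx": 0, "turn": 0, "dy": 0, "dz": -11.5, "gripper": 1}, {"dx": -3, "turn": 0, "dy": -0.3, "dz": -11.5, "gripper": 1}, {"dx": -7, "turn": 0, "dy": -0.7, "dz": -11.5, "gripper": 1}, {"dx": -11, "turn": 0, "dy": -1.1, "dz": -11.5, "gripper": 1}, {"dx": -15, "turn": 0, "dy": -1.5, "dz": -11.5, "gripper": 1}, {"dx": -19, "turn": 0, "dy": -1.9, "dz": -11.5, "gripper": 1}, {"dx": -23, "turn": 0, "dy": -2.3, "dz": -11.5, "gripper": 1}, {"dx": -27, "turn": 0, "dy": -2.7, "dz": -11.5, "gripper": 1}, {"dx": -31, "turn": 0, "dy": -3.1, "dz": -10, "gripper": 1}, {"dx": -34, "turn": 0, "dy": -3.5, "dz": -7, "gripper": 1}, {"dx": -35.6, "turn": 0, "dy": -3.7, "dz": -4, "gripper": 1}, {"dx": -35.6, "turn": 0, "dy": -3.7, "dz": -1, "gripper": 1}, {"dx": -35.6, "turn": 0, "dy": -3.7, "dz": 0, "gripper": 1}, {"dx": -35.6, "turn": 0, "dy": -3.7, "dz": 0, "gripper": 1}]'

```text
time_s: 14.38
eef_pos: [0.5205, -0.3185, 0.1262]
eef_rot: [-0.001, 0.739, 0.674, -0.0]
wrist_force: [-0.4, -0.2, -3.1]
opening: 0.147
```

```bash
python3 - <<'E'
from h import *
c=snap('scene','s9')
snap('wrist','w9')
o=ctrl.get_obs();print(o['time_s'],o['eef_pos'],o['wrist_force'],o['opening'])
E
```

```text
14.475 [ 0.5217847  -0.31956534  0.12852784] [ 0.85198894 -0.279393   -3.05534584] 0.1454924217011561
```

View pics/s9.png

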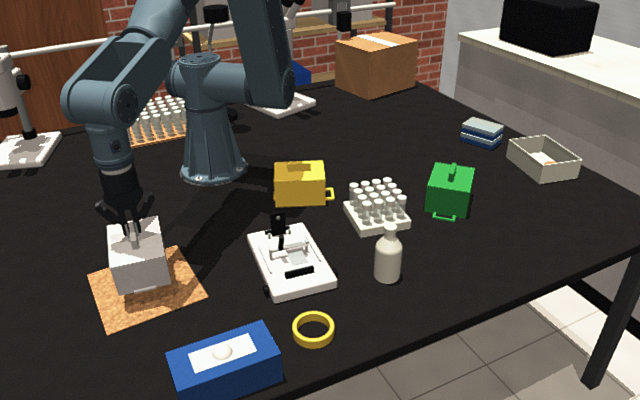

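View pics/w9.png

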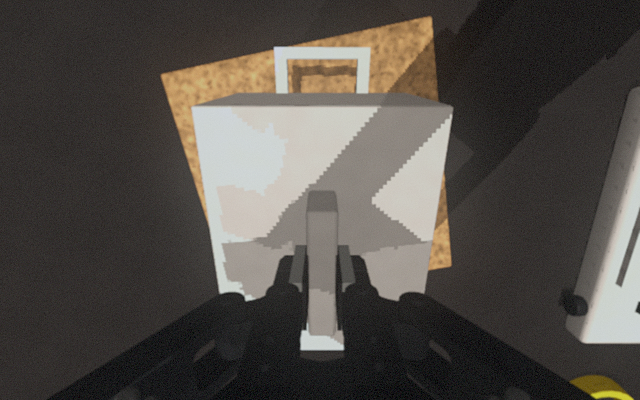

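The hood is held above the mat and the mirror lies open. Lowering gently.

drive_tool --commands '[{"dx": 0, "turn": 0, "dy": 0, "dz": 1.5, "gripper": 1}, {"dx": 0, "turn": 0, "dy": 0, "dz": 3, "gripper": 1}, {"dx": 0, "turn": 0, "dy": 0, "dz": 4, "gripper": 1}, {"dx": 0, "turn": 0, "dy": 0, "dz": 4, "gripper": 1}]'

```text
time_s: 14.98
eef_pos: [0.5202, -0.3186, 0.0858]
eef_rot: [-0.001, 0.739, 0.674, -0.0]
wrist_force: [0.2, 0.3, -3.5]
opening: 0.144
```

drive_tool --commands '[{"dx": 0, "turn": 0, "dy": 0, "dz": 0.3, "gripper": 1}, {"dx": 0, "turn": 0, "dy": 0, "dz": 0.6, "gripper": 1}, {"dx": 0, "turn": 0, "dy": 0, "dz": 0.6, "gripper": 1}]'

```text
time_s: 15.35
eef_pos: [0.5214, -0.3199, 0.0827]
eef_rot: [0.001, 0.739, 0.674, -0.0]
wrist_force: [-2.9, 1.1, 4.5]
opening: 0.145
```

drive_tool --commands '[{"dx": 0, "turn": 0, "dy": 0, "dz": 0.15, "gripper": 1}, {"dx": 0, "turn": 0, "dy": 0, "dz": 0.3, "gripper": 1}, {"dx": 0, "turn": 0, "dy": 0, "dz": 0.3, "gripper": 1}]'

```text
time_s: 15.72
eef_pos: [0.521, -0.32, 0.0823]
eef_rot: [0.0, 0.739, 0.674, -0.001]
wrist_force: [-11.8, 6.3, 21.6]
opening: 0.142
```

drive_tool --commands '[{"dx": 0, "turn": 0, "dy": 0, "dz": 0.2, "gripper": 1}, {"dx": 0, "turn": 0, "dy": 0, "dz": 0.2, "gripper": 1}]'

```text
time_s: 15.98
eef_pos: [0.5207, -0.3201, 0.0821]
eef_rot: [0.0, 0.739, 0.674, -0.001]
wrist_force: [-18.1, 9.6, 34.4]
opening: 0.146
```

```bash
python3 - <<'E'
from h import *
c=snap('scene','s10');a=c['image'][180:340,70:220]
cv2.imwrite('pics/co.png',cv2.resize(a,None,fx=3.5,fy=3.5,interpolation=2)[:,:,::-1])
o=ctrl.get_obs();print(o['time_s'],o['eef_pos'],o['wrist_force'],o['torque'],o['opening'])
E
```

```text
16.025 [ 0.52078761 -0.32012937  0.08216006] [-18.15608472   9.12146259  33.43441535] [ 1.71397541  2.77799837 -0.04079362] 0.14413830985750284
```

View pics/co.png

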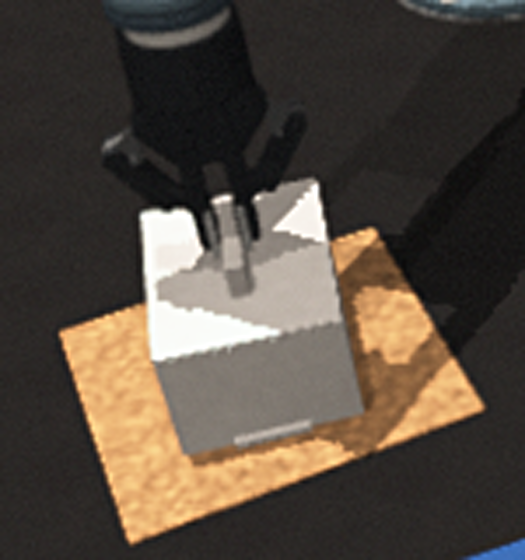

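The low keeper-side edge is on the mat but the hood is still gripped at its sprung tilt, and the force has risen to 34 N. I ease off the push, then loosen the grip in small steps so it settles.

drive_tool --commands '[{"dx": 0, "turn": 0, "dy": 0, "dz": -0.2, "gripper": 1}, {"dx": 0, "turn": 0, "dy": 0, "dz": -0.4, "gripper": 1}, {"dx": 0, "turn": 0, "dy": 0, "dz": -0.4, "gripper": 1}]'

```text
time_s: 16.4
eef_pos: [0.5211, -0.3199, 0.0825]
eef_rot: [0.001, 0.739, 0.674, -0.0]
wrist_force: [-7.9, 3.1, 11.8]
opening: 0.147
```

drive_tool --commands '[{"dx": 0, "turn": 0, "dy": 0, "dz": 0, "gripper": 0.88}, {"dx": 0, "turn": 0, "dy": 0, "dz": 0, "gripper": 0.86}, {"dx": 0, "turn": 0, "dy": 0, "dz": 0, "gripper": 0.85}, {"dx": 0, "turn": 0, "dy": 0, "dz": 0, "gripper": 0.84}]'

```text
time_s: 16.9
eef_pos: [0.5211, -0.3199, 0.0823]
eef_rot: [0.001, 0.739, 0.674, -0.0]
wrist_force: [-5.8, 1.9, 9.3]
opening: 0.16
```

drive_tool --commands '[{"dx": 0, "turn": 0, "dy": 0, "dz": -0.2, "gripper": 0.84}, {"dx": 0, "turn": 0, "dy": 0, "dz": -0.2, "gripper": 0.83}, {"dx": 0, "turn": 0, "dy": 0, "dz": -0.2, "gripper": 0.82}, {"dx": 0, "turn": 0, "dy": 0, "dz": -0.2, "gripper": 0.81}, {"dx": 0, "turn": 0, "dy": 0, "dz": -0.2, "gripper": 0.8}]'

```text
time_s: 17.52
eef_pos: [0.5211, -0.3194, 0.0824]
eef_rot: [0.0, 0.739, 0.674, 0.0]
wrist_force: [-0.8, -0.3, -0.1]
opening: 0.199
```

```bash
python3 - <<'E'
from h import *
c=snap('scene','s11');a=c['image'][180:340,70:220]
cv2.imwrite('pics/cp.png',cv2.resize(a,None,fx=3.5,fy=3.5,interpolation=2)[:,:,::-1])
o=ctrl.get_obs();print(o['time_s'],o['eef_pos'],o['wrist_force'],o['torque'],o['opening'])
E
```

```text
17.575 [ 0.52111387 -0.31938179  0.08242147] [ 0.23413423 -0.34088862 -0.26448415] [ 0.0989266   0.00758976 -0.01886693] 0.197782388799997
```

View pics/cp.png

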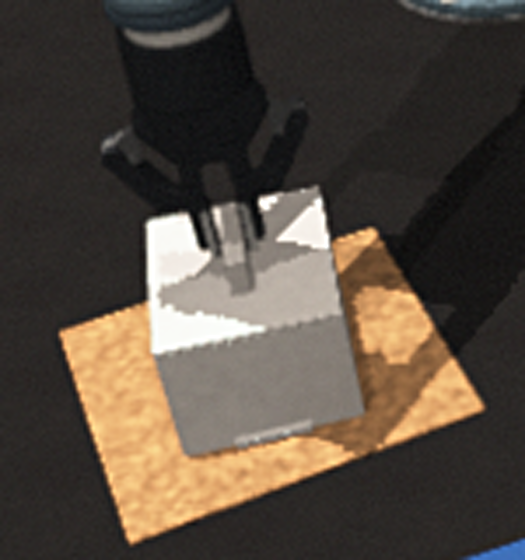

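The hood has settled flat and the measured force is about zero. I open further, rise straight up, then go to the +x side above the mirror.

drive_tool --commands '[{"dx": 0, "turn": 0, "dy": 0, "dz": 0, "gripper": 0.65}, {"dx": 0, "turn": 0, "dy": 0, "dz": 0, "gripper": 0.65}, {"dx": 0, "turn": 0, "dy": 0, "dz": -2, "gripper": 0.65}, {"dx": 0, "turn": 0, "dy": 0, "dz": -6, "gripper": 0.65}, {"dx": 0, "turn": 0, "dy": 0, "dz": -11, "gripper": 0.65}, {"dx": 3, "turn": 0, "dy": 1, "dz": -13.8, "gripper": 1}, {"dx": 9, "turn": 0, "dy": 2.7, "dz": -13.8, "gripper": 1}, {"dx": 15, "turn": 0, "dy": 4.5, "dz": -13.8, "gripper": 1}, {"dx": 21, "turn": 0, "dy": 6.2, "dz": -13.8, "gripper": 1}, {"dx": 27, "turn": 0, "dy": 8, "dz": -13.8, "gripper": 1}, {"dx": 33.5, "turn": 0, "dy": 9.9, "dz": -13.8, "gripper": 1}, {"dx": 33.5, "turn": 0, "dy": 9.9, "dz": -13.8, "gripper": 1}, {"dx": 33.5, "turn": 0, "dy": 9.9, "dz": -13.8, "gripper": 1}]'

```text
time_s: 19.2
eef_pos: [0.6507, 0.0051, 0.2215]
eef_rot: [0.001, 0.739, 0.674, 0.0]
wrist_force: [-0.1, -0.2, -0.3]
opening: 0.002
```

```bash
python3 - <<'E'
from h import *
c=snap('wrist','w12');c=snap('scene','s12');c=snap('top','t12')
a=np.hstack([cv2.resize(load('s12')['image'][190:340,70:350],None,fx=2.6,fy=2.6,interpolation=2)])
cv2.imwrite('pics/cq.png',a[:,:,::-1])
o=ctrl.get_obs();print(o['time_s'],o['eef_pos'],o['wrist_force'],o['opening'])
E
```

```text
19.35 [0.65038749 0.00329879 0.22094556] [-0.39611809 -0.69386629  0.06929648] 0.0005690203267564514
```

View pics/w12.png

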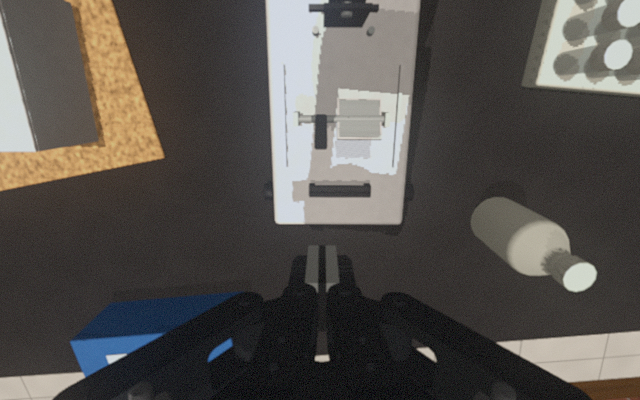

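View pics/cq.png

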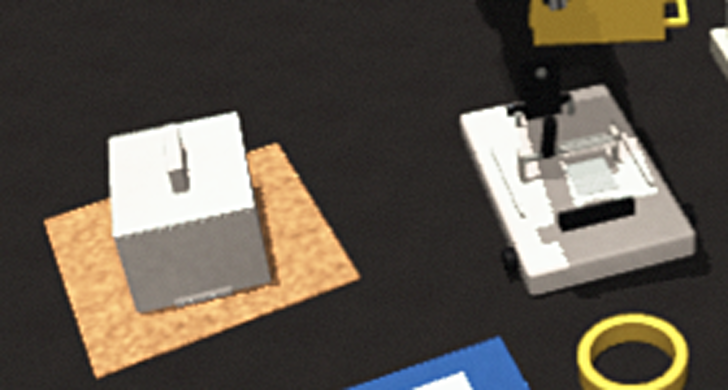

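View pics/t12.png

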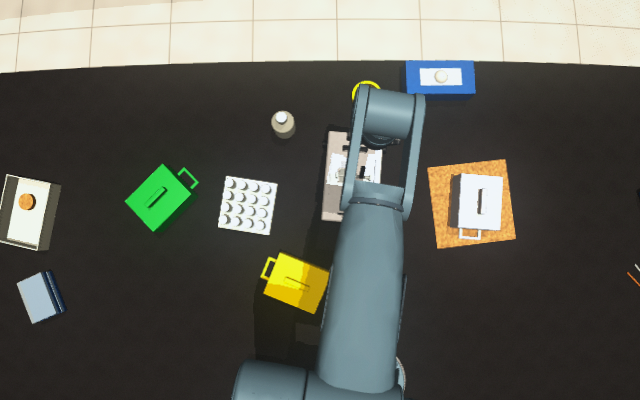

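```bash
python3 - <<'E'
from h import *
np.set_printoptions(precision=4,suppress=True)
B=np.array([.5935,.0325]);ex=np.array([.9957,-.0926]);ey=np.array([.0926,.9957])
P=lambda x,y,z:[*(B+ex*x+ey*y),z]
w=load('w12')
for th in (.3,.35,.4,.45,.5,.55):
    s,c=np.sin(th),np.cos(th)
    print(th,[proj(w,P(.056*s+k*.006*c,-.022,.054+.056*c-k*.006*s)).round(1) for k in (1,-1)], 56*s)
print(proj(w,P(0,.046,.064)),proj(w,P(0,-.048,.064)),proj(w,P(.13,.08,.03)),proj(w,P(.13,-.08,.03)))
a=w['image'][90:240,260:420]
cv2.imwrite('pics/cr.png',cv2.resize(np.clip(a*1.3,0,255).astype(np.uint8),None,fx=4,fy=4,interpolation=2)[:,:,::-1])
t=load('t12');hsv=cv2.cvtColor(t['image'],cv2.COLOR_RGB2HSV)
m=cv2.inRange(hsv,(0,0,140),(180,60,255));k=np.zeros_like(m);k[165:235,445:515]=m[165:235,445:515]
cs,_=cv2.findContours(k,0,1);ct=max(cs,key=cv2.contourArea);print(cv2.minAreaRect(np.array([plane(t,u,v,.094)[:2]*1000 for u,v in ct[:,0].astype(float)],np.float32)))
E
```

```text
0.3 [array([322.9, 147.7]), array([322.9, 135.4])] 16.549131573035016
0.35 [array([322.9, 150.3]), array([322.9, 138.4])] 19.202277217505276
0.4 [array([322.9, 152.8]), array([322.9, 141.4])] 21.80742716928443
0.45 [array([322.9, 155.1]), array([322.9, 144.2])] 24.358069910228892
0.5 [array([322.8, 157.4]), array([322.9, 147. ])] 26.84783016183537
0.55 [array([322.8, 159.5]), array([322.9, 149.6])] 29.270484820116916
[389.2671 120.436 ] [297.4748 120.2491] [404.1408 226.2714] [276.1127 226.0078]
((506.907958984375, -315.5041198730469), (121.79598236083984, 169.1686553955078), 84.83077239990234)
```

View pics/cr.png

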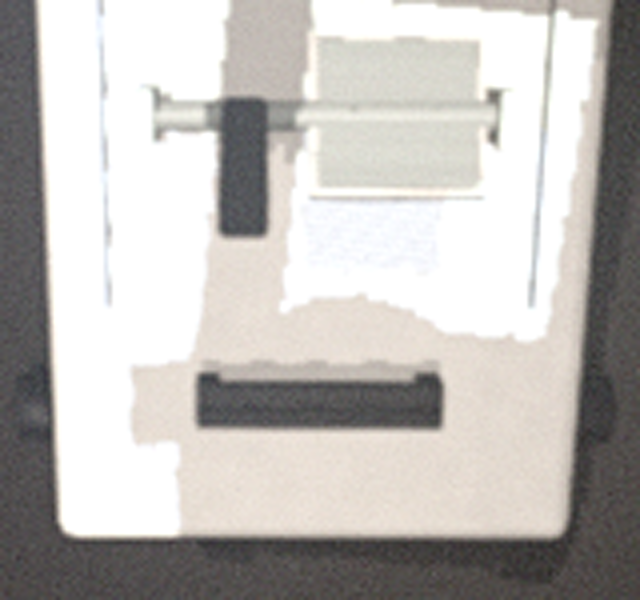

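The lever bar is at (321,118–149), which gives about 0.37 rad; its line matches the tool's y. The hood on the mat measures about 122 mm wide near the mat's centre, and the bottle and rack have not moved. I go down on the +x side of the lever and push it towards -x.

drive_tool --commands '[{"dx": 0, "turn": 0, "dy": 0, "dz": 5, "gripper": 1}, {"dx": 0, "turn": 0, "dy": 0, "dz": 10, "gripper": 1}, {"dx": 0, "turn": 0, "dy": 0, "dz": 14, "gripper": 1}, {"dx": 0, "turn": 0, "dy": 0, "dz": 15.7, "gripper": 1}, {"dx": 0, "turn": 0, "dy": 0, "dz": 15.7, "gripper": 1}, {"dx": 0, "turn": 0, "dy": -1.5, "dz": 15.7, "gripper": 1}, {"dx": 0, "turn": 0, "dy": -2.2, "dz": 15.7, "gripper": 1}, {"dx": 0, "turn": 0, "dy": -2.6, "dz": 15.7, "gripper": 1}, {"dx": 0, "turn": 0, "dy": -3.0, "dz": 15.7, "gripper": 1}, {"dx": 0, "turn": 0, "dy": -3.4, "dz": 15.7, "gripper": 1}, {"dx": 0, "turn": 0, "dy": -3.7, "dz": 15.7, "gripper": 1}, {"dx": 0, "turn": 0, "dy": -4.0, "dz": 15.7, "gripper": 1}, {"dx": 0, "turn": 0, "dy": -4.0, "dz": 15.7, "gripper": 1}]'

```text
time_s: 20.98
eef_pos: [0.6101, 0.0089, 0.0631]
eef_rot: [-0.0, 0.739, 0.674, -0.0]
wrist_force: [0.7, -0.1, 1.0]
opening: -0.001
```

```bash
python3 - <<'E'
from h import *
w=snap('wrist','w13');c=snap('scene','s13')
a=c['image'][180:310,230:350]
cv2.imwrite('pics/cs.png',cv2.resize(a,None,fx=4,fy=4,interpolation=2)[:,:,::-1])
B=np.array([.5935,.0325]);ex=np.array([.9957,-.0926])
o=ctrl.get_obs();print(o['time_s'],o['eef_pos'],(o['eef_pos'][:2]-B)@ex,o['wrist_force'],o['opening'])
E
```

```text
21.075 [0.61015912 0.00890541 0.06301696] 0.018772349757437287 [ 0.80872895 -0.33579686 -0.75549776] -0.003898719037468328
```

View pics/w13.png

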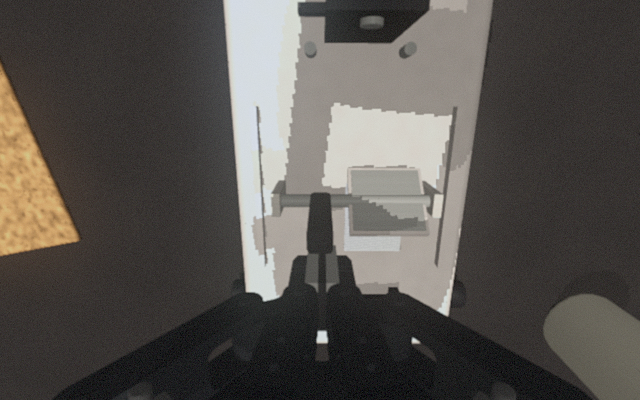

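View pics/cs.png

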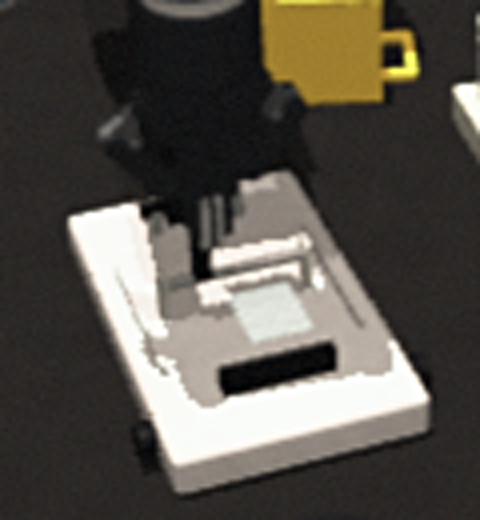

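```bash
cat > lev.py <<'E'
from h import *
B=np.array([.5935,.0310]);ex=np.array([.9957,-.0926]);ey=np.array([.0926,.9957])
P=lambda x,y,z:[*(B+ex*x+ey*y),z]
def tab(fn,ths=(-.1,0,.1,.2,.3,.4)):
    w=load(fn)
    for th in ths:
        s,c=np.sin(th),np.cos(th)
        print(th,[proj(w,P(.056*s+k*.006*c,-.022,.054+.056*c-k*.006*s)).round(1) for k in (1,-1)],'shaft',proj(w,P(0,-.03,.054)).round(1),
          'plate+x',[proj(w,P(k*.022*c,.018,.054-k*.022*s)).round(1) for k in (1,-1)])
    print('axis -x face',proj(w,P(-.006,-.022,.054)).round(1))
E
python3 - <<'E'
from lev import *
tab('w13')
w=load('w13')
a=w['image'][150:290,240:440]
cv2.imwrite('pics/ct.png',cv2.resize(np.clip(a*2.0,0,255).astype(np.uint8),None,fx=4,fy=4,interpolation=2)[:,:,::-1])
E
```

```text
-0.1 [array([320.3, 240.5]), array([320.3, 214.2])] shaft [307.7 201.9] plate+x [array([384.5, 236.3]), array([387.4, 166. ])]
0 [array([320.3, 251.7]), array([320.3, 226.9])] shaft [307.7 201.9] plate+x [array([383.8, 235. ]), array([388.2, 166.5])]
0.1 [array([320.3, 261.9]), array([320.3, 239. ])] shaft [307.7 201.9] plate+x [array([383.2, 233.5]), array([388.9, 167.4])]
0.2 [array([320.3, 270.9]), array([320.3, 250.3])] shaft [307.7 201.9] plate+x [array([382.6, 231.7]), array([389.6, 168.7])]
0.3 [array([320.4, 278.6]), array([320.3, 260.6])] shaft [307.7 201.9] plate+x [array([382. , 229.7]), array([390.3, 170.4])]
0.4 [array([320.4, 285. ]), array([320.3, 269.7])] shaft [307.7 201.9] plate+x [array([381.5, 227.4]), array([391. , 172.4])]
axis -x face [320.7 192.5]
```

View pics/ct.png

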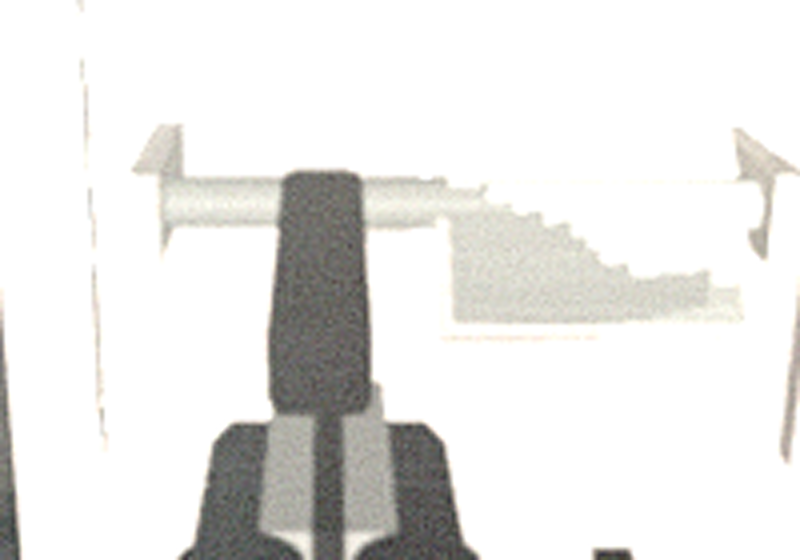

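The bar's end edge is at row 253 against 251.7 predicted for upright, about 0.01 rad. I back off in +x, rise, and check.

drive_tool --commands '[{"dx": 0, "turn": 0, "dy": 1, "dz": 0, "gripper": 1}, {"dx": 0, "turn": 0, "dy": 3.5, "dz": 0, "gripper": 1}, {"dx": 0, "turn": 0, "dy": 4, "dz": -3, "gripper": 1}, {"dx": 0, "turn": 0, "dy": 4, "dz": -8, "gripper": 1}, {"dx": 0, "turn": 0, "dy": 4, "dz": -14, "gripper": 1}, {"dx": 0, "turn": 0, "dy": 4, "dz": -14, "gripper": 1}, {"dx": 0, "turn": 0, "dy": 4, "dz": -14, "gripper": 1}, {"dx": 0, "turn": 0, "dy": 4, "dz": -14, "gripper": 1}]'

```text
time_s: 22.08
eef_pos: [0.6496, 0.0052, 0.2013]
eef_rot: [-0.001, 0.739, 0.674, -0.001]
wrist_force: [0.1, -0.1, -0.1]
opening: 0.001
```

```bash
python3 - <<'E'
from lev import *
w=snap('wrist','w14');c=snap('scene','s14');snap('top','t14')
tab('w14')
a=w['image'][80:230,250:430]
a=cv2.resize(np.clip(a*1.3,0,255).astype(np.uint8),None,fx=4,fy=4,interpolation=2)
cv2.imwrite('pics/cu.png',a[:,:,::-1])
o=ctrl.get_obs();print(o['time_s'],o['eef_pos'],o['wrist_force'],o['opening'])
E
```

```text
-0.1 [array([321.1, 127.1]), array([321.1, 112.1])] shaft [313.2 122.8] plate+x [array([360.8, 145.3]), array([361.9,  99.8])]
0 [array([321.1, 134. ]), array([321.1, 119.1])] shaft [313.2 122.8] plate+x [array([360.6, 145.1]), array([362.2,  99.6])]
0.1 [array([321.1, 140.6]), array([321.1, 126.2])] shaft [313.2 122.8] plate+x [array([360.3, 144.7]), array([362.5,  99.7])]
0.2 [array([321.1, 147. ]), array([321.1, 133.1])] shaft [313.2 122.8] plate+x [array([360.1, 144.1]), array([362.7, 100.1])]
0.3 [array([321.1, 152.8]), array([321.1, 139.8])] shaft [313.2 122.8] plate+x [array([359.9, 143.4]), array([363. , 100.6])]
0.4 [array([321.1, 158.2]), array([321.1, 146.1])] shaft [313.2 122.8] plate+x [array([359.7, 142.4]), array([363.2, 101.4])]
axis -x face [321.2 116.6]
22.225 [0.64991848 0.00514127 0.20185893] [-0.27045179  0.81977362  0.03231398] -0.0012955429178493033
```

View pics/cu.png

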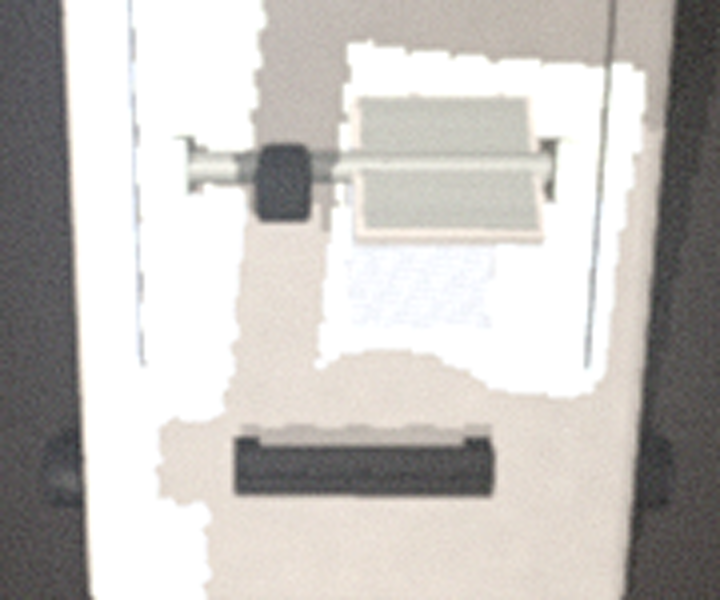

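View pics/s14.png

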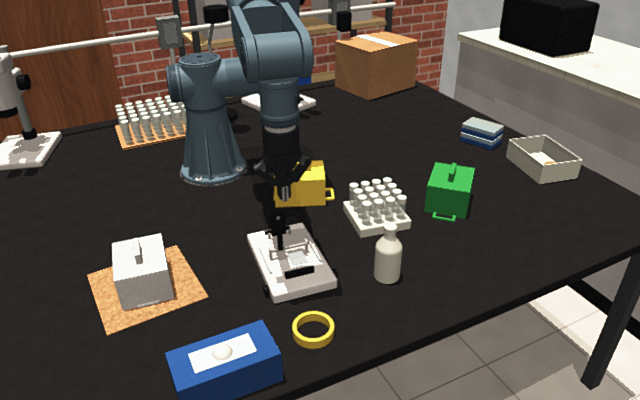

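```bash
python3 - <<'E'
from lev import *
t=load('t14')
hsv=cv2.cvtColor(t['image'],cv2.COLOR_RGB2HSV);m=cv2.inRange(hsv,(0,0,140),(180,60,255))
for n,(x0,x1,y0,y1),z in [('hood',(445,515,165,235),.094),('rack',(205,285,165,245),.09),('bottle',(262,300,105,145),.1)]:
    k=np.zeros_like(m);k[y0:y1,x0:x1]=m[y0:y1,x0:x1];cs,_=cv2.findContours(k,0,1);ct=max(cs,key=cv2.contourArea)
    print(n,cv2.minAreaRect(np.array([plane(t,u,v,z)[:2]*1000 for u,v in ct[:,0].astype(float)],np.float32)))
print(ctrl.get_obs()['wrist_force'],ctrl.hand_in())
E
```

```text
hood ((506.907958984375, -315.5041198730469), (121.79598236083984, 169.1686553955078), 84.83077239990234)
rack ((514.1978149414062, 326.25543212890625), (145.72242736816406, 143.26107788085938), 80.62210845947266)
bottle ((742.3931884765625, 227.09445190429688), (57.87272644042969, 59.01244354248047), 89.6982421875)
the job is handed in; nothing more can be done
[-0.27045179  0.81977362  0.03231398] None
```

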